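# Third hand: press a plaster bracket against the sprung stop

### The job

Take the stepped plaster bracket out of its tray, stand it upright on the bed of the pressing jig and push it with its flat back square against the middle of the sprung plate, until the plate has gone back about half of its 24 mm travel; never push the plate all the way to the rear block. Finish while still holding it there with that steady push, so that a colleague can pin it; only the bracket may press the plate, and the other two casts and the steel cup stay where they are.

Things in the scene. Friction and masses are not known exactly. Their poses are not given: they have to be found in the camera images.
- bracket: the stepped plaster bracket, the only stair-shaped cast in the tray, 0.15-0.31 kg. Origin: centre of underside, z up. Flat sides at y = -22 and +22 mm. Flat upright back at x = +28. The front (-x) steps back going up: x from -28 below 35 mm height, from -16 up to 65, from -4 up to 95 (the top). Grip the sides near the top, at x about +12, above the tray walls.
- bracket_back (a point): centre of the bracket's flat back face, 47.5 mm above its underside; axes as the bracket
- tray: wooden tray, 130 mm (its x) by 300 mm (its y), walls 5 mm thick and 40 mm high over the table, floor 5 mm thick, two partitions making three compartments in a row along its y, 95 mm apart; one plaster cast stands in each. Origin: centre of its underside. Fixed to the table.
- jig: pressing jig fixed to the table. Plywood bed, top 12 mm above the table, x -90 to +110 mm, 130 wide (y); origin at table level on the centre line. A wooden rear block, 110 wide, x 58 to 90, top at 77 mm, crosses the bed. Before it a narrow sprung plate faces -x, the bed's open end. Push along the jig's +x.
- plate_face (a point): centre of the front face of the sprung plate, moves with it. At rest it is at x = 20 mm, y = 0, z = 56 mm in the jig's frame. The plate is 34 mm wide (y), 14 mm thick and 85 mm tall, reaching from 13.5 to 98.5 mm above the table. Axes as the jig.
- plate (a joint): how far the plate has been pushed back along the jig's +x, m: 0 at rest, 0.024 when it strikes the rear block (the visible gap between plate and block is 24 mm at rest, 12 mm half way). Two springs push it back with 900 N per m in all: about 11 N half way.
- baluster: small turned plaster baluster in the tray, 48 mm across, 90 mm tall; origin under its centre. Leave alone.
- finial: plaster finial in the tray: 46 mm square foot with a ball on a neck, 87 mm tall; origin under its centre. Leave alone.
- screw_cup: dark steel cup, 56 mm across, 50 mm tall; origin under its centre. Leave alone.
Things that resemble listed ones, but are neither listed nor needed, are in the scene too. What is shaped like the bracket but blue is not meant.

How it is judged:
On the way, in this order (a step that is already met when the one before it is completed fails the run):
1. the bracket is lifted clear of the tray (z of bracket in the frame of tray above 0.05 m), for 0.1 s.
2. the bracket, standing square on the jig's bed, holds the plate about half way back (value of joint plate between 0.008 and 0.016 m and distance between bracket_back and plate_face below 0.014 m and y of bracket_back in the frame of plate_face between -0.01 and 0.01 m and angle between the x axis of bracket and the x axis of jig, either way round below 0.12 rad and angle between bracket's own z axis and vertical below 0.1 rad and z of bracket in the frame of jig between 0.008 and 0.018 m and contact force between bracket and jig above 5 N and contact force between the arm and jig below 0.5 N and contact force between the fingers and bracket above 3 N and linear speed of bracket below 0.01 m/s), for 0.5 s.
At the end, for the whole second after the job is handed in: Fingers hold the bracket at rest, underside within 6 mm of the bed, upright to 0.1 rad, its back on the plate (face centres within 14 mm, sideways 10 mm, square to 0.12 rad), the plate pushed back 8 to 16 mm (about 7 to 14 N); the arm does not press on the jig (all of step 2); the arm keeps its last pose, push and grip.
It fails at once if the plate is driven all the way back to the rear block (value of joint plate above 0.0225 m).
It fails at once if another thing is disturbed (moved over 25 mm) (distance of any of baluster, finial, screw_cup from where it was at the start of the episode above 0.025 m).
It also fails if it takes over 48 s, if anything falls off the work surface, if the arm or the gripper's body presses on something with over 40 N, if the wrist force passes 120 N, or if a joint passes its speed limit or range.

### The arm

A 6-joint arm with a two-finger parallel gripper is mounted at the origin on the work surface. World frame = base frame: x ahead of the robot, y to its left, z up, the work surface at z = 0. Lengths are in m, angles in rad, forces in N, time in s.
With the tool pointing down it reaches from about 0.3 to 0.75 m from the base axis. Payload 8.5 kg.
Tool frame: the origin (TCP) lies midway between the tips of the shut fingers; the grasp point (between the pads) lies 19 mm behind it; z points along the fingers, y is the line along which they close (so a half turn about z gives the same grasp; the last joint's range is limited). The gripper opens to 85 mm and grips with 20 to 120 N. Pads are 22 mm wide; open, the fingers measure 114 mm over their backs; the gripper's body (76 mm by 85 mm) begins 54 mm behind the grasp point. The pads swing forward as they close: fully open they stand 13 mm farther back than shut.
Start: joints at [0.986, 0.381, 1.297, -0, 1.464, -0.215], TCP at [0.199, 0.513, 0.231] pointing down, gripper open.
Joint ranges: [-3.11, 3.11], [-0.89, 2.33], [0.22, 2.48], [-1.42, 4.56], [0.17, 2.85], [-2.88, 2.88]. Speed limits (rad/s): [2.39, 2.39, 3.14, 3.14, 3.14, 3.14].

### API

Orientations are given as a rotation vector (axis times angle).
In Python, from workcell import robot, imaging, models gives the robot as it stands.
- The arm moves only by the tool step_arm, never from a script. Its argument "commands" is text: rows parted by semicolons, each of 7 numbers parted by spaces: the shift along the tool's x, y, z in m, then the turn, a rotation vector about the tool's x, y, z in degrees, then the opening, from 0 (shut) to 1 (fully open). A call has 1 to 12 rows; each row shifts and turns the commanded pose from where the row before left it, along the tool's axes as they then stand; what a row does not reach is not made up. A row lasts 1/10 s, in which the tool goes at most 50 mm and 8.59 degrees, less where a joint would pass 70% of its speed; a pose out of reach is approached as far as the arm can. A call is refused whole if a number of a shift passes 0.05 or a number of a turn 8.59, either way. A call with a gripper value outside its range is refused whole. The fingers move at their own pace and stop on an object; the grip force is fixed at half the most. Time passes only in rows, so rows that do not move let the fingers close. It gives the time, the measured TCP pose, the force, the opening and the grip force at its end, in the units of the state.
- robot.get_obs(): the state, without advancing time (a new reading comes with each control period).
- imaging.capture(name): name is "scene" or "top" or "wrist"; returns a dict with "color" (480x640x3 uint8, red, green, blue), "fovy" (degrees; the focal length in pixels is half the picture's height over the tangent of half this angle, whatever the lens; pixels are square), "cx", "cy" (the principal point, pixels), "k1" (the pictures are not rectified: a ray, as slopes to the right and down, at radius r is drawn at 1 + k1 r^2 times it, then the intrinsics apply), "R" (3x3) and "t" (3): a world point X has camera coordinates R X + t; the wrist camera has in their place "T_tool_cam" (4x4, takes a point from camera to tool coordinates, whose origin is the TCP and whose axes are the flange's). Camera axes: x right, y down, z forward; pixel columns grow to the right and rows downward; lengths in m; the calibration is good to about 2 mm. A picture is of the moment at which its call begins: read the wrist's pose just before it. There is no depth.
- robot.close_job(): hands the job in; it is judged then, once.
Trained networks look in the newest picture that a camera, given by its name, has taken for a name from the list of things; names that differ only in an ending like _2 or _b are one class to them, and where a whole thing is asked for, a point or a joint stands for the part that bears it (a point fixed in the world has none). Each returns a list of dicts, best first, with "p" (0 to 1); they miss things now and then, are a little off and sometimes report something else, mostly with a low value. They report only what shows in the picture. A call takes as long as a camera call. They do not tell look-alikes from the thing itself.
- models.silhouettes(thing, camera): "region" (480x640 bool, what is visible of it) and "extent" ([left, top, right, bottom] in pixels, round what is visible of it).
The state is a dict: "clock": time; "q": joint angles; "dq": joint speeds; "effort": joint torques, N m; "tcp_pos": TCP position; "tcp_rot": TCP orientation; "force": force on the tool from outside, world axes, zero at the start; "wrist_torque": the same for the moment, N m; "finger_gap": opening from 0.0 (shut) to 1.0 (fully open); "grip_force": force on a finger pad.
Only numpy, scipy, OpenCV 4.12 (cv2) and the standard library are available. Lean on these libraries where they do the work, as an engineer would, in place of code of your own. Each camera call takes 0.05 s, during which the arm holds its last target. There are 200 camera calls.

## Working session

There is one attempt and no reset: what is moved stays moved. The work goes in short steps, Python scripts to look and compute and a tool call to move; the robot and the scene stay as the last step left them, time stands still between calls to the robot, and variables do not carry over. Pictures are saved under pics/ and viewed, at most 10 in all, crops included, and the job is handed in when it is done.

Besides the shell and the picture viewer there is one more tool, called after ">>>" in YAML: its name, and indented under it one key for each argument. step_arm: Moves the arm, as the interface text tells. Its arguments: {"type":"object","properties":{"commands":{"type":"string"}},"required":["commands"]}

```bash
mkdir -p pics; ls
python3 - <<'E'
from workcell import robot, imaging, models
import cv2,numpy as np
print({k:np.round(v,3) for k,v in robot.get_obs().items()})
for c in("scene","top"):
    d=imaging.capture(c); cv2.imwrite(f"pics/{c}0.png",d["color"][:,:,::-1])
    print(c,d["fovy"],d["cx"],d["cy"],d["k1"],d["R"].round(3).tolist(),d["t"])
    for n in("bracket","tray","jig","plate","screw_cup","baluster","finial"):
        print(n,[(round(float(r["p"]),2),np.round(r["extent"]).tolist()) for r in models.silhouettes(n,c)])
E
```

```text
pics
{'clock': np.float64(0.0), 'q': array([ 0.986,  0.381,  1.298, -0.   ,  1.464, -0.215]), 'dq': array([-0.002,  0.001, -0.   ,  0.   ,  0.001, -0.   ]), 'effort': array([-1.0000e-03, -4.4847e+01, -2.3128e+01, -0.0000e+00,  5.0000e-03,
       -0.0000e+00]), 'tcp_pos': array([0.199, 0.513, 0.231]), 'tcp_rot': array([-5.780e-01, -3.087e+00,  2.000e-03]), 'force': array([-0.829, -0.152, -0.158]), 'wrist_torque': array([-0.019, -0.004, -0.01 ]), 'grip_force': np.float64(0.0), 'finger_gap': np.float64(1.003)}
scene 50.128606233404575 328.98080483621 247.89706000599028 -0.11267692385487396 [[0.242, 0.97, 0.002], [0.615, -0.152, -0.774], [-0.75, 0.189, -0.634]] [-0.0732319  -0.29721526  1.54744044]
bracket [(0.64, [237.0, 241.0, 270.0, 292.0]), (0.55, [186.0, 209.0, 216.0, 256.0])]
tray [(0.81, [173.0, 239.0, 327.0, 321.0])]
jig [(0.93, [397.0, 204.0, 460.0, 285.0])]
plate [(0.55, [425.0, 211.0, 444.0, 244.0])]
screw_cup [(0.72, [388.0, 291.0, 414.0, 325.0])]
baluster [(0.91, [190.0, 254.0, 217.0, 303.0]), (0.26, [234.0, 242.0, 273.0, 294.0])]
finial [(0.93, [281.0, 247.0, 312.0, 283.0])]
top 42.97674066262407 318.1290556507468 235.6874845869071 -0.03883520775491693 [[-0.008, -1.0, -0.01], [-0.995, 0.009, -0.098], [0.098, 0.009, -0.995]] [-0.04679375  0.59391161  1.01726866]
bracket [(0.76, [460.0, 321.0, 512.0, 365.0]), (0.65, [404.0, 238.0, 447.0, 271.0])]
tray [(0.94, [335.0, 211.0, 513.0, 300.0])]
jig [(0.92, [126.0, 202.0, 244.0, 335.0]), (0.64, [158.0, 270.0, 194.0, 320.0])]
plate [(0.6, [157.0, 269.0, 193.0, 323.0])]
screw_cup [(0.87, [251.0, 149.0, 285.0, 182.0]), (0.34, [352.0, 238.0, 383.0, 269.0])]
baluster [(0.81, [462.0, 237.0, 501.0, 266.0]), (0.22, [152.0, 266.0, 191.0, 320.0])]
finial [(0.81, [352.0, 238.0, 385.0, 270.0]), (0.33, [252.0, 150.0, 282.0, 182.0])]
```

View pics/top0.png

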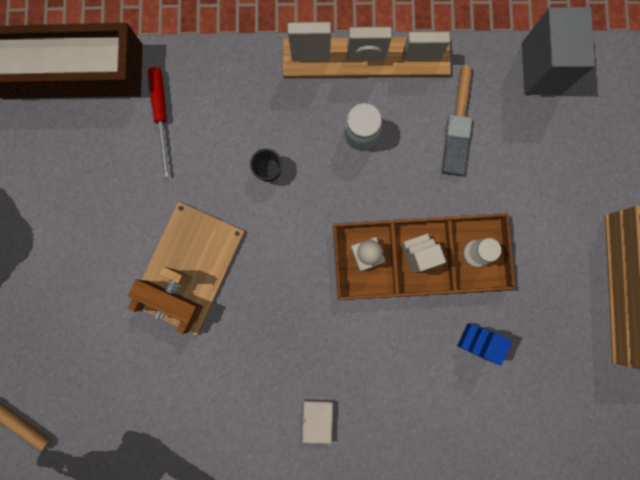

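View pics/scene0.png

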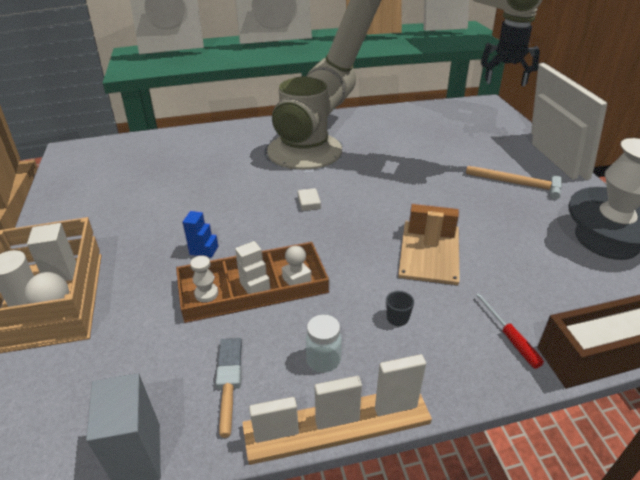

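The candidates are the white stair-shaped cast at top (425,254) / scene (253,268), which stands in the tray's middle compartment, and the blue stair at top (486,343) outside the tray. The white one fits: it is plaster, stair-shaped and in the tray. The jig is at top (190,270), with its open end facing up-right. I'll fit poses and enlarge a crop to confirm.

```bash
cat > h.py <<'E'
from workcell import robot, imaging, models
import cv2,numpy as np
from scipy.optimize import minimize
from scipy.spatial.transform import Rotation as Ro
def box(x0,x1,y0,y1,z0,z1): return np.array([[x,y,z] for x in(x0,x1) for y in(y0,y1) for z in(z0,z1)],float)
BR=[box(-.028,.028,-.022,.022,0,.035),box(-.016,.028,-.022,.022,.035,.065),box(-.004,.028,-.022,.022,.065,.095)]
JIG=[box(-.09,.11,-.065,.065,0,.012),box(.058,.09,-.055,.055,.012,.077),box(.02,.034,-.017,.017,.0135,.0985)]
def cap(c):
    o=robot.get_obs(); d=imaging.capture(c)
    if c=="wrist":
        T=np.eye(4);T[:3,:3]=Ro.from_rotvec(o["tcp_rot"]).as_matrix();T[:3,3]=o["tcp_pos"]
        W=np.linalg.inv(T@d["T_tool_cam"]); d["R"],d["t"]=W[:3,:3],W[:3,3]
    return d
def proj(d,X):
    c=X@d["R"].T+d["t"]; s=c[:,:2]/c[:,2:]; s=s*(1+d["k1"]*(s**2).sum(1,keepdims=True))
    return s*240/np.tan(np.radians(d["fovy"]/2))+[d["cx"],d["cy"]]
def place(X,p,z0): 
    c,s=np.cos(p[2]),np.sin(p[2]); return X@np.array([[c,-s,0],[s,c,0],[0,0,1]]).T+[p[0],p[1],z0]
def render(d,parts,p,z0,S=4):
    m=np.zeros((480*S,640*S),np.uint8)
    for b in parts:
        h=cv2.convexHull(((proj(d,place(b,p,z0))+.5)*S).astype(np.float32)); cv2.fillConvexPoly(m,np.round(h).astype(np.int32),1)
    return cv2.resize(m.astype(np.float32),(640,480),interpolation=cv2.INTER_AREA)
def fit(views,parts,p0,z0):
    def cost(p): return sum((np.abs(render(d,parts,p,z0)-m)*w).sum()/m.sum() for d,m,w in views)
    best=None
    for dy in(-.2,0,.2):
        s=np.array(p0)+[0,0,dy]; r=minimize(cost,s,method="Nelder-Mead",options=dict(initial_simplex=[s,s+[.01,0,0],s+[0,.01,0],s+[0,0,.15]],xatol=1e-4,fatol=1e-4,maxiter=150))
        if best is None or r.fun<best.fun: best=r
    return best
def ray(d,uv,z):
    f=240/np.tan(np.radians(d["fovy"]/2)); s=(np.array(uv)-[d["cx"],d["cy"]])/f; u=s.copy()
    for _ in range(9): u=s/(1+d["k1"]*(u@u))
    v=d["R"].T@np.array([*u,1]); C=-d["R"].T@d["t"]; return C+v*(z-C[2])/v[2]
E
python3 - <<'E'
from h import *
V={}
for c in("top","scene"):
    d=cap(c); V[c]=d
    for n in("bracket","jig"):
        for r in models.silhouettes(n,c):
            u=np.mean(np.array(r["extent"]).reshape(2,2),0)
            if n=="jig" and r["p"]>.8 or n=="bracket" and np.hypot(*(u-([425,254] if c=="top" else [253,267])))<12: V[c,n]=r["region"].astype(float)
d=V["top"]
print("tray corners",[ray(d,u,.04)[:2].round(3).tolist() for u in((335,222),(507,214),(513,291),(339,300))])
j0=ray(d,(190,270),.012); print(j0)
W=np.ones((480,640))
v=[(V[c],V[c,"jig"],W) for c in("top","scene")]
r=fit(v,JIG,[j0[0],j0[1],np.arctan2(.47,-.88)],0);print("jig",r.x.round(4),r.fun); J=r.x
for c in("top","scene"):print(c,fit([(V[c],V[c,"jig"],W)],JIG,J,0).x.round(4))
b0=ray(d,(425,256),.06)
r=fit([(d,V["top","bracket"],W)],BR,[b0[0],b0[1],-2.8],.005);print("br",r.x.round(4),r.fun);B=r.x
im=d["color"][:,:,::-1].copy()
big=[cv2.resize(V[c]["color"][y:y+130,x:x+160,::-1],None,fx=4,fy=4,interpolation=cv2.INTER_CUBIC) for c,x,y in(("top",350,190),)][0]
for b in BR+[]:
    pts=((proj(d,place(b,B,.005))-[350,190])*4); 
    for i in range(8):
        for k in(1,2,4):
            if not i&k: cv2.line(big,tuple(pts[i].astype(int)),tuple(pts[i|k].astype(int)),(0,255,0),1)
cv2.imwrite("pics/crop1.png",big)
E
```

```text
tray corners [[0.616, -0.081], [0.627, -0.374], [0.496, -0.379], [0.484, -0.086]]
[0.53706706 0.17213842 0.012     ]
jig [0.5512 0.1738 2.7145] 0.06445310798610282
top [0.5516 0.1741 2.7096]
scene [0.5509 0.1732 2.711 ]
br [ 0.5627 -0.226  -2.8462] 0.06823979591836735
```

View pics/crop1.png

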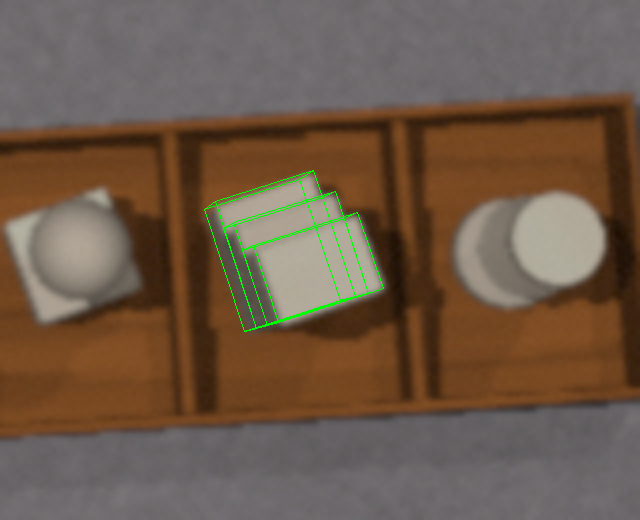

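The crop confirms the white stair cast in the tray's middle compartment. Its top face centre is near crop (320,270), the steps face up in the picture (+x), and the overlay fits. I'll go above it now.

>>> step_arm:
  commands: "0 0 0 0 0 -4 1;0 0 0 0 0 -8 1;0 0 0 0 0 -8 1;0 0 0 0 0 -8 1;0 0 0 0 0 -7 1;0 0 0 0 0 -3 1;0 -0.02 0 0 0 0 1;-0.004 -0.04 0 0 0 0 1;-0.006 -0.045 0 0 0 0 1;-0.007 -0.045 0 0 0 0 1;-0.007 -0.045 0 0 0 0 1;-0.007 -0.045 0 0 0 0 1"

```text
clock: 2.3
tcp_pos: [0.2982, 0.2904, 0.2315]
tcp_rot: [-0.46, 3.107, 0.0]
force: [0.6, 0.4, 0.1]
finger_gap: 1.001
grip_force: 0.0
```

>>> step_arm:
  commands: "-0.007 -0.045 0 0 0 0 1;-0.007 -0.045 0 0 0 0 1;-0.007 -0.045 0 0 0 0 1;-0.007 -0.045 0 0 0 0 1;-0.007 -0.045 0 0 0 0 1;-0.007 -0.045 0 0 0 0 1;-0.007 -0.045 0 0 0 0 1;-0.007 -0.045 0 0 0 0 1;-0.007 -0.045 0 0 0 0 1;-0.007 -0.045 0 0 0 0 1;-0.007 -0.02 0 0 0 0 1;0 0 0 0 0 0 1"

```text
clock: 3.5
tcp_pos: [0.5085, -0.138, 0.2307]
tcp_rot: [0.455, -3.108, 0.0]
force: [0.3, 0.3, 0.1]
finger_gap: 1.005
grip_force: 0.0
```

```bash
cat >> h.py <<'E'
def delta(target,yaw):
    o=robot.get_obs(); R=Ro.from_rotvec(o["tcp_rot"]).as_matrix()
    Rt=Ro.from_euler("z",yaw).as_matrix()@np.diag([1,-1,-1.])
    print("clock",o["clock"].round(2),"tcp",o["tcp_pos"].round(4),"shift in tool",(R.T@(np.array(target)-o["tcp_pos"])).round(4),"turn",np.degrees(Ro.from_matrix(R.T@Rt).as_rotvec()).round(2),"| target axes shift",(Rt.T@(np.array(target)-o["tcp_pos"])).round(4),"F",o["force"].round(1))
E
cat > wb.py <<'E'
from h import *
d=cap("wrist"); rs=models.silhouettes("bracket","wrist"); print([(round(float(r["p"]),2),np.round(r["extent"])) for r in rs])
im=d["color"][:,:,::-1].copy()
r=fit([(d,rs[0]["region"].astype(float),np.ones((480,640)))],BR,[.5627,-.226,-2.846],.005); B=r.x; print("br",B.round(4),r.fun)
for b in BR:
    p=proj(d,place(b,B,.005)).astype(int)
    for i in range(8):
        for k in(1,2,4):
            if not i&k: cv2.line(im,tuple(map(int,p[i])),tuple(map(int,p[i|k])),(0,255,0),1)
cv2.imwrite("pics/w1.png",im)
g=[B[0]+.012*np.cos(B[2]),B[1]+.012*np.sin(B[2])]
delta([*g,.066],B[2])
E
python3 wb.py
```

```text
[(0.74, array([162., 199., 244., 263.])), (0.59, array([ 52.,   0., 198.,  85.]))]
br [ 0.5608 -0.2267 -2.8243] 0.028195911031228937Traceback (most recent call last):
  File "wb.py", line 12, in <module>
    delta([*g,.066],B[2])
    ~~~~~^^^^^^^^^^^^^^^^
  File "h.py", line 38, in delta
    print("clock",o["clock"].round(2),"tcp",o["tcp_pos"].round(4),"shift in tool",(R.T@(np.array(target)-o["tcp_pos"])).round(4),"turn",np.degrees(Ro.from_matrix(R.T@Rt).as_rotvec()).round(2),"| target axes shift",(Rt.T@(np.array(target)-o["tcp_pos"])).round(4),"F",o["force"].round(1))
                  ^^^^^^^^^^^^^^^^
AttributeError: 'float' object has no attribute 'round'
```

View pics/w1.png

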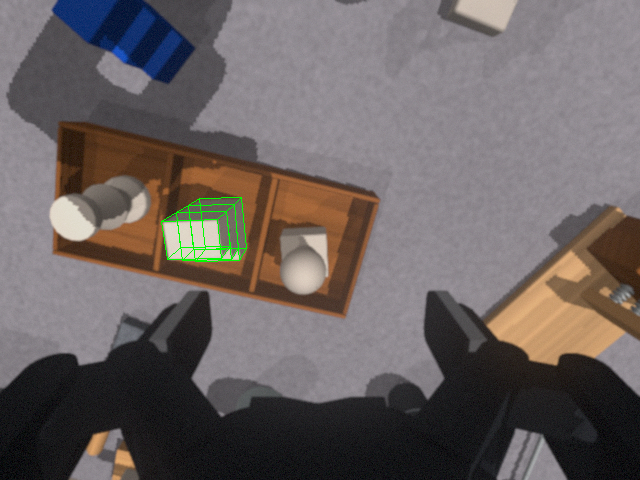

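The wrist picture shows the bracket at (205,235), with its outline fitting the overlay, and the baluster and finial on either side of it. I'll move to hover over it.

```bash
sed -i 's/o\["clock"\].round(2)/round(o["clock"],2)/' h.py
python3 - <<'E'
from h import *
B=[.5612,-.2265,-2.83]
delta([B[0]+.012*np.cos(B[2]),B[1]+.012*np.sin(B[2]),.17],B[2])
E
```

```text
clock 3.6 tcp [ 0.5073 -0.1354  0.2311] shift in tool [-0.0134 -0.103   0.061 ] turn [ 0.04 -0.03 -1.06] | target axes shift [-0.0114 -0.1032  0.0611] F [0.  0.  0.1]
```

>>> step_arm:
  commands: "0 -0.02 0 0 0 -1 1;-0.003 -0.035 0 0 0 0 1;-0.005 -0.03 0.01 0 0 0 1;-0.003 -0.018 0.015 0 0 0 1;0 0 0.02 0 0 0 1;0 0 0.016 0 0 0 1;0 0 0 0 0 0 1;0 0 0 0 0 0 1"

```text
clock: 4.4
tcp_pos: [0.5492, -0.2296, 0.1712]
tcp_rot: [-0.488, 3.103, -0.0]
force: [-0.2, -0.9, 0.7]
finger_gap: 1.002
grip_force: 0.0
```

```bash
sed -i 's/w1.png/w2.png/' wb.py; python3 wb.py
```

```text
[(0.93, array([207.,   0., 302.,  55.])), (0.68, array([282., 196., 349., 272.]))]
br [ 0.5598 -0.2236 -2.5303] 2.7653674149421255
clock 4.5 tcp [ 0.5495 -0.2301  0.1717] shift in tool [-0.0002 -0.0004  0.1057] turn [ -0.11   0.06 -17.17] | target axes shift [-0.0002 -0.0006  0.1057] F [-0.3 -0.1  0.5]
```

View pics/w2.png

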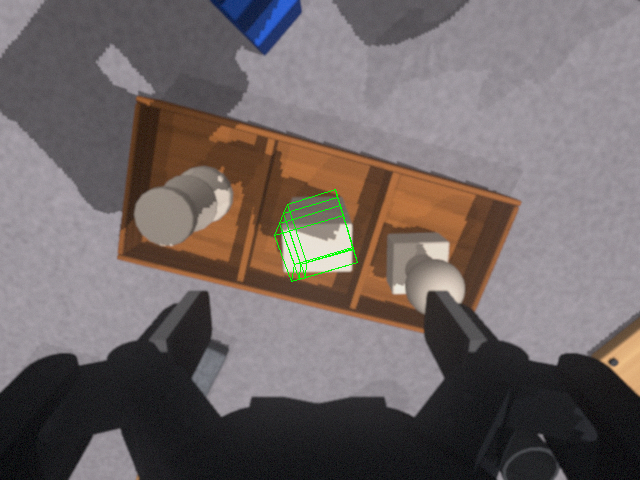

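The script picked the blue one in the fit (it is at (260,20)). The real bracket is at (317,235), so I'll refit with that detection.

```bash
sed -i 's/^im=/rs=[r for r in rs if abs(np.mean(np.array(r["extent"])[1::2])-235)<60]\nim=/;s/w2.png/w3.png/' wb.py; python3 wb.py
```

```text
[(0.89, array([283., 194., 353., 271.]))]
br [ 0.5611 -0.2264 -2.8126] 0.0304441982272361
clock 4.6 tcp [ 0.5494 -0.2303  0.1715] shift in tool [-0.0002  0.      0.1055] turn [-0.09  0.07 -1.01] | target axes shift [-3.000e-04 -1.000e-04  1.055e-01] F [0.2 0.  1.2]
```

>>> step_arm:
  commands: "0 0 0.01 0 0 -1 0.8;0 0 0.02 0 0 0 0.8;0 0 0.025 0 0 0 0.8;0 0 0.025 0 0 0 0.8;0 0 0.02 0 0 0 0.8;0 0 0.011 0 0 0 0.8;0 0 0 0 0 0 0.8;0 0 0 0 0 0 0.8"

```text
clock: 5.4
tcp_pos: [0.5495, -0.2306, 0.0599]
tcp_rot: [-0.514, 3.099, -0.001]
force: [0.6, -0.5, -0.2]
finger_gap: 0.8
grip_force: 0.0
```

>>> step_arm:
  commands: "0 0 0 0 0 0 0;0 0 0 0 0 0 0;0 0 0 0 0 0 0;0 0 0 0 0 0 0;0 0 0 0 0 0 0;0 0 0 0 0 0 0;0 0 0 0 0 0 0;0 0 0 0 0 0 0"

```text
clock: 6.2
tcp_pos: [0.5496, -0.2307, 0.0604]
tcp_rot: [-0.513, 3.098, -0.002]
force: [-0.7, 0.6, 6.5]
finger_gap: 0.509
grip_force: 61.6
```

>>> step_arm:
  commands: "0 0 -0.01 0 0 0 0;0 0 -0.02 0 0 0 0;0 0 -0.025 0 0 0 0;0 0 -0.025 0 0 0 0;0 0 -0.025 0 0 0 0;0 0 -0.015 0 0 0 0;0 0 0 0 0 4 0;0 0 0 0 0 8 0;0 0 0 0 0 8 0;0 0 0 0 0 8 0;0 0 0 0 0 8 0;0 0 0 0 0 7 0"

```text
clock: 7.4
tcp_pos: [0.5489, -0.2303, 0.1796]
tcp_rot: [-0.667, -3.07, -0.0]
force: [-0.5, 0.8, -1.5]
finger_gap: 0.512
grip_force: 61.3
```

Run:
```python
from h import *
delta([.5613,.1692,.18],2.7125); print(robot.get_obs()["grip_force"],robot.get_obs()["finger_gap"])
```

```text
clock 7.4 tcp [ 0.5489 -0.2303  0.1796] shift in tool [ 1.544e-01  3.686e-01 -3.000e-04] turn [ 0.   -0.03  0.08] | target axes shift [ 0.1549  0.3684 -0.0004] F [-0.5  0.8 -1.5]
61.320759281516075 0.5118588277623053
```

>>> step_arm:
  commands: "0.008 0.018 0 0 0 0 0;0.014 0.033 0 0 0 0 0;0.014 0.033 0 0 0 0 0;0.014 0.033 0 0 0 0 0;0.014 0.033 0 0 0 0 0;0.014 0.033 0 0 0 0 0;0.014 0.033 0 0 0 0 0;0.014 0.033 0 0 0 0 0;0.014 0.033 0 0 0 0 0;0.014 0.033 0 0 0 0 0;0.014 0.033 0 0 0 0 0;0.007 0.02 0 0 0 0 0"

```text
clock: 8.6
tcp_pos: [0.5573, 0.1721, 0.1796]
tcp_rot: [-0.651, -3.073, -0.001]
force: [0.6, -0.1, -1.9]
finger_gap: 0.508
grip_force: 61.5
```

>>> step_arm:
  commands: "0 0 0 0 0 0 0;0 0 0 0 0 0 0"

```text
clock: 8.8
tcp_pos: [0.5579, 0.1694, 0.1794]
tcp_rot: [-0.654, -3.072, 0.0]
force: [0.0, -0.4, -2.4]
finger_gap: 0.504
grip_force: 61.5
```

```bash
cat > look.py <<'E'
import sys
from h import *
o=robot.get_obs(); Z=o["tcp_pos"][2]-.055
delta([.5613,.1692,.067],2.7125)
y=2*np.arctan2(o["tcp_rot"][1],o["tcp_rot"][0]); print("exp bracket",(o["tcp_pos"][:2]-.012*np.array([np.cos(y),np.sin(y)])).round(4),y.round(4)%6.283)
W=np.ones((480,640)); J=[.5513,.1738,2.7125]; vb=[];vj=[];out=[]
for c in("top","scene","wrist"):
    d=cap(c); im=d["color"][:,:,::-1].copy()
    for n,P,z,p0 in(("bracket",BR,Z,[o["tcp_pos"][0]+.01,o["tcp_pos"][1],y]),("plate",JIG[2:],0,J)):
        u0=proj(d,place(P[-1],p0,z)).mean(0)
        rs=[r for r in models.silhouettes(n,c) if np.hypot(*(np.array(r["extent"]).reshape(2,2).mean(0)-u0))<60]
        print(c,n,[(round(float(r["p"]),2),np.round(r["extent"]).tolist()) for r in rs])
        for b in P:
            p=proj(d,place(b,p0,z)).astype(int)
            for i in range(8):
                for k in(1,2,4):
                    if not i&k: cv2.line(im,tuple(map(int,p[i])),tuple(map(int,p[i|k])),(0,255,0) if n=="bracket" else (255,0,255),1)
    u=proj(d,np.array([[*o["tcp_pos"][:2],.06]]))[0].astype(int); x,yy=np.clip(u-[70,80],0,[500,320])
    out.append(im if c=="wrist" else cv2.resize(im[yy:yy+160,x:x+140],None,fx=2.85,fy=3,interpolation=cv2.INTER_CUBIC))
cv2.imwrite(sys.argv[1],np.hstack([out[0],out[1]])); cv2.imwrite(sys.argv[1][:-4]+"w.png",out[2])
E
python3 look.py pics/j1.png
```

```text
clock 8.8 tcp [0.5579 0.1694 0.1794] shift in tool [-0.0032  0.0013  0.1124] turn [-0.02 -0.02  0.55] | target axes shift [-0.0031  0.0013  0.1124] F [ 0.  -0.4 -2.4]
exp bracket [0.5689 0.1645] 2.7219
top bracket [(0.95, [179.0, 229.0, 204.0, 254.0])]
top plate [(0.66, [174.0, 272.0, 196.0, 285.0])]
scene bracket [(0.61, [430.0, 170.0, 450.0, 224.0])]
scene plate [(0.52, [426.0, 224.0, 442.0, 244.0])]
wrist bracket [(0.94, [252.0, 231.0, 383.0, 397.0])]
wrist plate [(0.68, [297.0, 62.0, 351.0, 196.0])]
```

View pics/j1w.png

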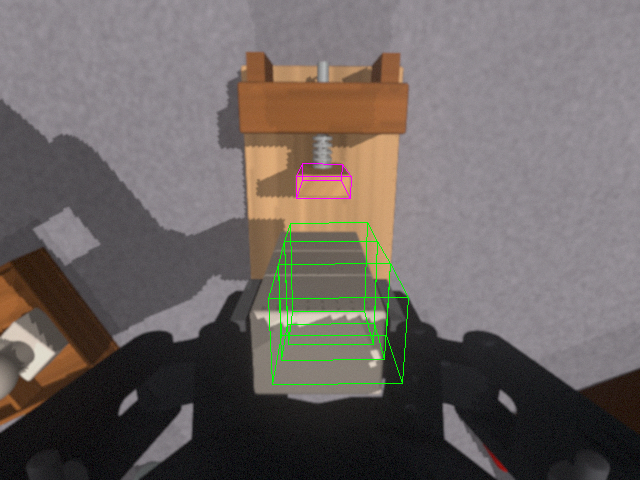

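The wrist picture shows the bracket in hand at (318,350) facing the plate at (323,185). My overlay's bracket was offset because its start pose was rough. Next I'll check from outside which way its flat back faces.

View pics/j1.png

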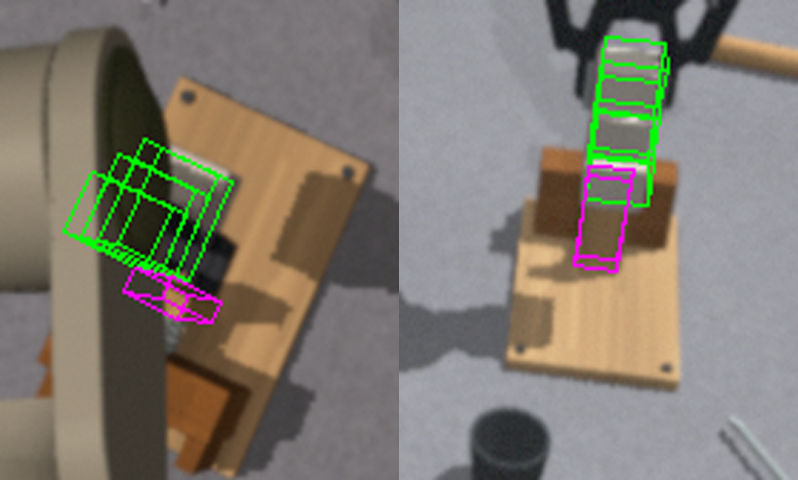

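```bash
cat > fitj.py <<'E'
from h import *
import sys
# free fit: bracket (z from grip) and plate in all cameras
o=robot.get_obs(); Z=o["tcp_pos"][2]-.055; y=2*np.arctan2(o["tcp_rot"][1],o["tcp_rot"][0])
e=np.array([np.cos(y),np.sin(y)]); n=np.array([-e[1],e[0]]); pb=np.r_[o["tcp_pos"][:2]-.012*e,y]
W=np.ones((480,640)); J=np.array([.5513,.1738,2.7125])
ej=np.array([np.cos(J[2]),np.sin(J[2])]); nj=np.array([-ej[1],ej[0]])
for c in sys.argv[1:]:
    d=cap(c)
    for nm,P,z,p0 in(("bracket",BR,Z,pb),("plate",JIG[2:],0,J),("jig",JIG,0,J)):
        m=render(d,P,p0,z); best=None
        for r in models.silhouettes(nm,c):
            iou=(m*r["region"]).sum()/np.maximum(m,r["region"]).sum()
            if best is None or iou>best[0]: best=(iou,r)
        if best is None or best[0]<.2: print(c,nm,"none",best and best[0]);continue
        r=fit([(d,best[1]["region"].astype(float),W)],P,p0,z)
        k=r.x[:2]-J[:2]; print(c,nm,"iou0 %.2f cost %.3f"%(best[0],r.fun),"pose",r.x.round(4),"in jig mm",(1e3*k@ej).round(1),(1e3*k@nj).round(1),"dyaw",(r.x[2]-J[2]+3.1416)%6.2832-3.1416)
k=pb[:2]-J[:2]; print("expected bracket in jig mm",1e3*k@ej,1e3*k@nj,"dyaw",(y-J[2]+3.1416)%6.2832-3.1416)
E
python3 fitj.py wrist top scene
```

```text
wrist bracket iou0 0.91 cost 0.036 pose [ 0.5691  0.1616 -3.5726] in jig mm -21.3 3.7 dyaw -0.0018980836626889541
wrist plate iou0 0.71 cost 0.248 pose [0.5496 0.174  2.7305] in jig mm 1.6 0.5 dyaw 0.017994466836041223
wrist jig iou0 0.77 cost 0.260 pose [0.544  0.176  2.7102] in jig mm 7.5 1.0 dyaw -0.0022508324869860985
top bracket iou0 0.24 cost 2.522 pose [ 0.5836  0.1304 -3.4527] in jig mm -47.4 26.0 dyaw 0.11801625895988987
top plate iou0 0.55 cost 0.733 pose [0.55   0.1692 2.7713] in jig mm -0.7 4.8 dyaw 0.05883012192221271
top jig iou0 0.57 cost 0.732 pose [0.5507 0.1736 2.7094] in jig mm 0.4 0.4 dyaw -0.003139486453598739
scene bracket iou0 0.91 cost 0.073 pose [ 0.5723  0.1622 -3.6084] in jig mm -24.0 1.8 dyaw -0.03766803688299891
scene plate iou0 0.55 cost 0.791 pose [0.5519 0.1717 2.6303] in jig mm -1.4 1.7 dyaw -0.08220758111061643
scene jig iou0 0.87 cost 0.138 pose [0.5517 0.1729 2.715 ] in jig mm -0.7 0.6 dyaw 0.002481781834806629
expected bracket in jig mm -20.848077550879488 1.7851145319461317 dyaw 0.006506690305077889
```

The bracket's back faces the plate: the steps face the scene camera, towards the jig's open end. The jig fits agree. I'll shift 2.5 mm sideways and lower.

>>> step_arm:
  commands: "0 0.0025 0.01 0 0 0.4 0;0 0 0.02 0 0 0 0;0 0 0.025 0 0 0 0;0 0 0.025 0 0 0 0;0 0 0.015 0 0 0 0;0 0 0.008 0 0 0 0;0 0 0.003 0 0 0 0;0 0 0 0 0 0 0;0 0 0 0 0 0 0"

```text
clock: 10.75
tcp_pos: [0.56, 0.1711, 0.0741]
tcp_rot: [0.669, 3.068, 0.001]
force: [0.0, 0.4, -2.4]
finger_gap: 0.511
grip_force: 61.6
```

>>> step_arm:
  commands: "0 0 0.002 0 0 0 0;0 0 0.001 0 0 0 0;0 0 0 0 0 0 0"

```text
clock: 11.05
tcp_pos: [0.5596, 0.1711, 0.0704]
tcp_rot: [0.669, 3.069, 0.0]
force: [-0.2, -0.0, -2.3]
finger_gap: 0.51
grip_force: 61.6
```

>>> step_arm:
  commands: "0 0 0.001 0 0 0 0;0 0 0.001 0 0 0 0;0 0 0 0 0 0 0"

```text
clock: 11.35
tcp_pos: [0.5595, 0.171, 0.0682]
tcp_rot: [-0.669, -3.069, 0.0]
force: [1.5, 0.4, -1.9]
finger_gap: 0.509
grip_force: 61.6
```

>>> step_arm:
  commands: "0 0 0.001 0 0 0 0;0 0 0 0 0 0 0"

```text
clock: 11.55
tcp_pos: [0.5597, 0.1711, 0.0675]
tcp_rot: [0.669, 3.069, 0.0]
force: [-0.0, 0.7, -0.2]
finger_gap: 0.508
grip_force: 61.6
```

```bash
python3 fitj.py wrist scene; python3 look.py pics/j2.png
```

```text
wrist bracket iou0 0.80 cost 0.183 pose [0.5702 0.1643 2.7041] in jig mm -21.1 0.8 dyaw -0.008393171177498271
wrist plate iou0 0.72 cost 0.218 pose [0.5494 0.1733 2.7081] in jig mm 1.5 1.2 dyaw -0.004356584411059128
wrist jig iou0 0.71 cost 0.216 pose [0.4861 0.2025 2.7141] in jig mm 71.2 1.0 dyaw 0.0015850967409281047
scene bracket iou0 0.90 cost 0.083 pose [0.5733 0.1633 2.6701] in jig mm -24.4 0.4 dyaw -0.04238331977033871
scene plate none 0.089825846
scene jig none None
expected bracket in jig mm -20.72352663415307 -1.0289848639976482 dyaw -2.791076241548396e-05
clock 11.95 tcp [0.5597 0.1711 0.0675] shift in tool [-0.0023 -0.001   0.0005] turn [ 0.01  0.02 -0.01] | target axes shift [-0.0023 -0.001   0.0005] F [-0.9 -0.7  2.3]
exp bracket [0.5706 0.1661] 2.7124
top bracket [(0.56, [197.0, 234.0, 215.0, 256.0])]
top plate []
scene bracket [(0.97, [422.0, 218.0, 446.0, 262.0])]
scene plate []
wrist bracket [(0.96, [250.0, 255.0, 384.0, 396.0])]
wrist plate []
```

The bracket has reached the bed. I'll push now in small steps along tool x.

>>> step_arm:
  commands: "0.002 0 0 0 0 0 0;0.003 0 0 0 0 0 0;0.003 0 0 0 0 0 0;0.002 0 0 0 0 0 0;0 0 0 0 0 0 0;0 0 0 0 0 0 0"

```text
clock: 13.0
tcp_pos: [0.5503, 0.1754, 0.0675]
tcp_rot: [-0.669, -3.069, -0.0]
force: [0.0, 0.4, 6.0]
finger_gap: 0.507
grip_force: 62.3
```

>>> step_arm:
  commands: "0.002 0 0 0 0 0 0;0 0 0 0 0 0 0;0 0 0 0 0 0 0"

```text
clock: 13.3
tcp_pos: [0.5488, 0.1761, 0.0674]
tcp_rot: [0.669, 3.069, 0.0]
force: [1.6, -1.2, 5.0]
finger_gap: 0.507
grip_force: 62.3
```

>>> step_arm:
  commands: "0.002 0 0 0 0 0 0;0 0 0 0 0 0 0;0 0 0 0 0 0 0"

```text
clock: 13.6
tcp_pos: [0.5469, 0.1769, 0.0675]
tcp_rot: [0.669, 3.069, 0.0]
force: [2.7, -1.3, 4.0]
finger_gap: 0.512
grip_force: 62.4
```

>>> step_arm:
  commands: "0.002 0 0 0 0 0 0;0 0 0 0 0 0 0;0 0 0 0 0 0 0"

```text
clock: 13.9
tcp_pos: [0.5452, 0.1777, 0.0675]
tcp_rot: [0.669, 3.069, 0.0]
force: [3.6, -0.9, 5.9]
finger_gap: 0.508
grip_force: 62.4
```

>>> step_arm:
  commands: "0.002 0 0 0 0 0 0;0 0 0 0 0 0 0;0 0 0 0 0 0 0"

```text
clock: 14.2
tcp_pos: [0.5435, 0.1785, 0.0675]
tcp_rot: [0.669, 3.069, 0.0]
force: [5.0, -1.7, 5.3]
finger_gap: 0.508
grip_force: 62.4
```

>>> step_arm:
  commands: "0.002 0 0 0 0 0 0;0 0 0 0 0 0 0;0.002 0 0 0 0 0 0;0 0 0 0 0 0 0;0 0 0 0 0 0 0"

```text
clock: 14.7
tcp_pos: [0.5403, 0.1799, 0.0675]
tcp_rot: [0.669, 3.068, 0.0]
force: [6.6, -2.7, 4.0]
finger_gap: 0.508
grip_force: 62.2
```

```bash
cat > f.py <<'E'
from h import *
o=[]
for _ in range(6): o.append(robot.get_obs()["force"]); imaging.capture("wrist")
F=np.mean(o,0); print("F along jig",-F@[np.cos(2.7125),np.sin(2.7125),0],F.round(2))
E
python3 f.py; python3 look.py pics/j3.png
```

```text
F along jig 7.125702500414616 [ 6.64 -2.62  3.82]
clock 15.0 tcp [0.5403 0.18   0.0674] shift in tool [-0.0236 -0.001   0.0005] turn [ 0.03  0.09 -0.02] | target axes shift [-0.0236 -0.001   0.0004] F [ 6.9 -3.3  4.2]
exp bracket [0.5512 0.175 ] 2.7122
top bracket [(0.59, [189.0, 242.0, 207.0, 269.0])]
top plate []
scene bracket [(0.61, [422.0, 211.0, 445.0, 254.0])]
scene plate []
wrist bracket [(0.85, [249.0, 268.0, 386.0, 395.0])]
wrist plate []
```

View pics/j3w.png

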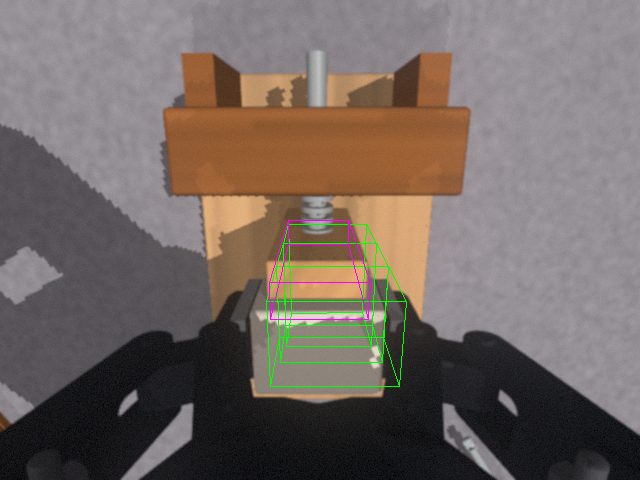

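The wrist picture shows the bracket's back on the plate and central: plate at columns 268–368, bracket at 251–384. The plate's top rear edge is near row 262 and the block's front edge near row 193. I'll measure the gap from these.

Run:
```python
from h import *
d=cap("wrist"); J=np.array([.5513,.1738]);e=np.array([np.cos(2.7125),np.sin(2.7125)]);n=np.array([-e[1],e[0]])
for nm,u,z in(("plate rear",(318,262),.0985),("plate front",(318,298),.0985),("plate L",(268,290),.0985),("plate R",(368,290),.0985),("block",(318,193),.077),("block L",(172,193),.077),("block R",(462,192),.077),("bracket L",(254,312),.107),("bracket R",(384,312),.107)):
    k=ray(d,u,z)[:2]-J; print(nm,(1e3*np.array([k@e,k@n])).round(1))
g=d["color"][235:320,300:336].mean((1,2)); print(dict(zip(range(235,320),g.round().astype(int))))
```

```text
plate rear [41.4  0.6]
plate front [28.3  0.6]
plate L [31.3 17.5]
plate R [ 31.2 -16.4]
block [60.7  0.5]
block L [60.8 55.2]
block R [ 61.  -53.4]
bracket L [27.6 21. ]
bracket R [ 27.5 -20.5]
{235: np.int64(84), 236: np.int64(84), 237: np.int64(83), 238: np.int64(84), 239: np.int64(84), 240: np.int64(84), 241: np.int64(84), 242: np.int64(84), 243: np.int64(84), 244: np.int64(84), 245: np.int64(84), 246: np.int64(83), 247: np.int64(84), 248: np.int64(84), 249: np.int64(84), 250: np.int64(84), 251: np.int64(84), 252: np.int64(83), 253: np.int64(84), 254: np.int64(84), 255: np.int64(83), 256: np.int64(83), 257: np.int64(82), 258: np.int64(81), 259: np.int64(84), 260: np.int64(100), 261: np.int64(125), 262: np.int64(143), 263: np.int64(152), 264: np.int64(156), 265: np.int64(156), 266: np.int64(157), 267: np.int64(157), 268: np.int64(158), 269: np.int64(158), 270: np.int64(158), 271: np.int64(158), 272: np.int64(158), 273: np.int64(158), 274: np.int64(159), 275: np.int64(159), 276: np.int64(159), 277: np.int64(159), 278: np.int64(160), 279: np.int64(160), 280: np.int64(160), 281: np.int64(161), 282: np.int64(163), 283: np.int64(163), 284: np.int64(163), 285: np.int64(163), 286: np.int64(163), 287: np.int64(162), 288: np.int64(161), 289: np.int64(160), 290: np.int64(160), 291: np.int64(161), 292: np.int64(161), 293: np.int64(160), 294: np.int64(161), 295: np.int64(161), 296: np.int64(159), 297: np.int64(150), 298: np.int64(129), 299: np.int64(112), 300: np.int64(107), 301: np.int64(107), 302: np.int64(106), 303: np.int64(108), 304: np.int64(107), 305: np.int64(108), 306: np.int64(107), 307: np.int64(108), 308: np.int64(108), 309: np.int64(113), 310: np.int64(130), 311: np.int64(156), 312: np.int64(182), 313: np.int64(199), 314: np.int64(208), 315: np.int64(212), 316: np.int64(213), 317: np.int64(208), 318: np.int64(202), 319: np.int64(194)}
```

The plate is back about 5–6 mm by the gap, and the 7 N force fits that with friction added. About 6 mm more is needed.

>>> step_arm:
  commands: "0.002 0 0 0 0 0 0;0 0 0 0 0 0 0;0.002 0 0 0 0 0 0;0 0 0 0 0 0 0;0.002 0 0 0 0 0 0;0 0 0 0 0 0 0;0 0 0 0 0 0 0;0 0 0 0 0 0 0"

```text
clock: 16.3
tcp_pos: [0.5356, 0.1821, 0.0675]
tcp_rot: [0.669, 3.066, -0.0]
force: [10.0, -4.6, 2.1]
finger_gap: 0.51
grip_force: 62.0
```

```bash
python3 f.py
cat > gap.py <<'E'
from h import *
d=cap("wrist"); J=np.array([.5513,.1738]);e=np.array([np.cos(2.7125),np.sin(2.7125)])
g=np.diff(cv2.GaussianBlur(d["color"],(0,0),1)[:,285:303].astype(float).mean((1,2)))
print("edges",[(i,round(float(g[i]))) for i in range(150,330) if abs(g[i])>5 and abs(g[i])==abs(g[i-2:i+3]).max()])
for i in range(150,330):
    if abs(g[i])>5 and abs(g[i])==abs(g[i-2:i+3]).max(): print(i,[(z,(1e3*(ray(d,(318,i+.5),z)[:2]-J)@e).round(1)) for z in(.077,.0985,.107)])
delta([.5613,.1692,.067],2.7125)
cv2.imwrite("pics/g1.png",d["color"][:,:,::-1])
E
python3 gap.py
```

```text
F along jig 11.087486461377926 [10.06 -4.66  2.04]
edges [(205, -6), (260, 19), (298, -14), (311, 21), (324, -17)]
205 [(0.077, np.float64(61.1)), (0.0985, np.float64(65.6)), (0.107, np.float64(67.4))]
260 [(0.077, np.float64(39.0)), (0.0985, np.float64(47.1)), (0.107, np.float64(50.3))]
298 [(0.077, np.float64(22.5)), (0.0985, np.float64(33.2)), (0.107, np.float64(37.5))]
311 [(0.077, np.float64(16.6)), (0.0985, np.float64(28.3)), (0.107, np.float64(32.9))]
324 [(0.077, np.float64(10.6)), (0.0985, np.float64(23.2)), (0.107, np.float64(28.2))]
clock 16.65 tcp [0.5356 0.1821 0.0675] shift in tool [-0.0287 -0.001   0.0006] turn [ 0.04  0.19 -0.03] | target axes shift [-0.0287 -0.001   0.0005] F [10.1 -4.6  2.1]
```

>>> step_arm:
  commands: "0.0015 0 0 0 0 0 0;0 0 0 0 0 0 0;0 0 0 0 0 0 0;0 0 0 0 0 0 0;0 0 0 0 0 0 0;0 0 0 0 0 0 0;0 0 0 0 0 0 0;0 0 0 0 0 0 0;0 0 0 0 0 0 0;0 0 0 0 0 0 0"

```text
clock: 17.65
tcp_pos: [0.5346, 0.1826, 0.0675]
tcp_rot: [0.669, 3.066, 0.0]
force: [11.1, -5.1, 2.0]
finger_gap: 0.504
grip_force: 62.0
```

```bash
python3 f.py;python3 gap.py; python3 fitj.py scene
```

```text
F along jig 12.327850449086297 [11.16 -5.24  1.31]
edges [(209, -7), (260, 19), (298, -14), (311, 21), (323, -16)]
209 [(0.077, np.float64(60.7)), (0.0985, np.float64(65.5)), (0.107, np.float64(67.4))]
260 [(0.077, np.float64(40.2)), (0.0985, np.float64(48.3)), (0.107, np.float64(51.5))]
298 [(0.077, np.float64(23.7)), (0.0985, np.float64(34.4)), (0.107, np.float64(38.7))]
311 [(0.077, np.float64(17.8)), (0.0985, np.float64(29.5)), (0.107, np.float64(34.1))]
323 [(0.077, np.float64(12.2)), (0.0985, np.float64(24.8)), (0.107, np.float64(29.8))]
clock 18.0 tcp [0.5345 0.1826 0.0675] shift in tool [-0.0299 -0.001   0.0006] turn [ 0.05  0.22 -0.03] | target axes shift [-0.0299 -0.001   0.0005] F [10.1 -5.8  0.4]
scene bracket iou0 0.91 cost 0.083 pose [0.5477 0.1756 2.6873] in jig mm 4.1 -0.1 dyaw -0.025188080238728983
scene plate none 0.0
scene jig iou0 0.64 cost 0.534 pose [0.5506 0.1732 2.7044] in jig mm 0.4 0.9 dyaw -0.008089551440306764
expected bracket in jig mm 6.896477707548948 -1.016603211916695 dyaw -0.0004944977626224478
```

View pics/g1.png

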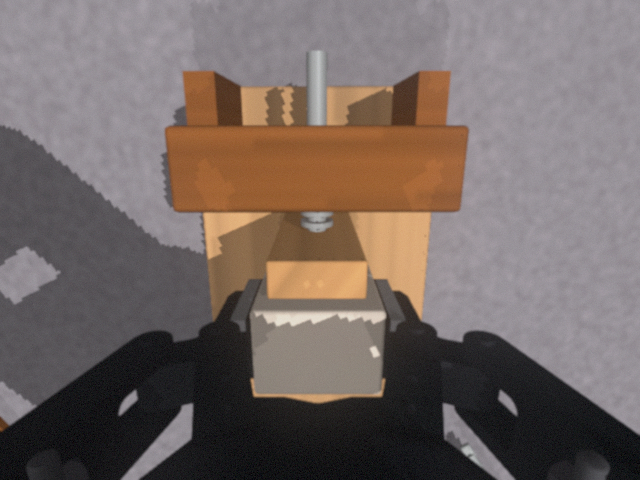

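The plate gap reads about 12.4 mm, so the plate is about half way back. The push is about 12 N, the bracket is square and centred, and the fingers are clear of the jig.

```bash
python3 -c "
from workcell import robot
print(robot.close_job())"
```

```text
the job is handed in; nothing more can be done
None
```

I stood the bracket upright on the jig bed and handed the job in with the arm still holding its flat back against the plate. By the camera the plate is about 11.6 mm back and the push is about 12 N; the hand-in returned no verdict.

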